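Load the stop pins and hold the fixture's gate open

TASK

Get the bench fixture ready for the next bracket: drop the two headed steel pins, one in each bore of the fixture's ledge, until their heads sit down on it. Then release the gate's two catches by squeezing the tabs of each fully together, the one next to the hinge first and only then the one near the gate's free end, and swing the gate by its post past the detent to wide open (at least 70 degrees). The gate springs back, so finish while still holding it wide open, and leave the other things on the bench where they are.

Things in the scene. Friction and masses are not known exactly. Their poses are not given: they have to be found in the camera images.
- fixture: Fixed grey steel cage with a barred gate in front, yaw within 0.2 rad. Origin on the bench under the gate's plane; x into the cage (away from robot), y along the closed gate to the hinge, z up. In mm: walls x 12..150, y -105..105, top z 90; deck strip on top x 12..64; closed gate x -6..6, y -90..76, top z 90; low detent bracket beyond the hinge, y 95..170, x 0..70, up to z 57.
- pin_a: Loose steel pin standing upright on the bench: shank 16 mm diameter and 32 mm long, then a round head 24 mm diameter and 24 mm high, 56 mm in all, about 90 g. Origin: centre of the foot; z up the pin. Both pins are alike; either may go in either bore.
- pin_b: The second such pin, same sizes and origin.
- ledge_hole0 (a point): Mouth centre of the bore nearer the robot in the ledge, an aluminium block on the fixture's right: fixture frame x -7..107 mm, y -190..-140, top z 50. Bores at x 20 and 80, y -165, each 19 mm diameter with a 2 mm chamfer, 36 mm deep. A seated pin has its foot 32 mm below this point.
- ledge_hole1 (a point): Centre of the mouth of the other bore, farther from the robot.
- hinge_catch_mid (a point): Catch next to the hinge, squeezed FIRST. Point fixed at fixture (36, 40, 120) mm, midway between the tops of its two upright tabs at the start; tabs rise 30 mm from the deck, 10 mm thick along y, 24 long along x. The -y tab is fixed, centred 14 mm to -y; the +y tab slides 14 mm towards it. Outer width 38 mm, squeezed home 24. The sliding tab's hook blocks a stub on the gate's top.
- hinge_catch (a joint): Travel of that catch's sliding tab in m: 0 = latched, 0.014 = fully squeezed, gate free. It needs about 4 N and stays where it is left (no spring).
- free_catch_mid (a point): Catch nearer the gate's free end, to be squeezed SECOND; the same in size, make and point, at x 36, y -30 mm of the fixture's frame.
- free_catch (a joint): Travel of the second catch's sliding tab, as for the first: 0 latched, 0.014 fully squeezed.
- gate (a joint): Gate angle in rad: 0 = closed, grows as the free end swings towards the robot and then to the left (clockwise seen from above); hard stop at 1.6. Blocked until both catches are squeezed. A spring pulls it shut (0.4 N at the post when closed, 3 N at 1.4 rad); a sprung detent between about 0.48 and 0.92 rad takes about 6 N in all at the post to pass. Let go, it swings shut.
- gate_post_top (a point): Top centre of the round steel post, 16 mm diameter, 42 mm tall, standing on the gate's top near its free end: the thing to hold the gate by. Moves with the gate, 155 mm from the hinge axis; top 132 mm above the bench.
- gate_hinge (a point): Point on the gate's vertical hinge axis at 90 mm above the bench (fixture x 0, y 85 mm). Does not move with the gate.
- socket: Bystander: plain steel wrench socket, upright cylinder 28 mm diameter, 38 mm high, no head. Origin under its centre. Not for the bores.
- oil_bottle: Bystander: small grey oil bottle, 44 mm diameter, 100 mm high, standing. Origin under its centre.
- screwdriver: Bystander: screwdriver lying on the bench.
- bracket: Bystander: flat aluminium bracket, 110 by 90 mm, 5 mm thick, lying on the bench.
- pot: Bystander: dark steel cup, 70 mm diameter, 90 mm high, standing.
There are look-alikes about, which are no part of the job. Leave any orange or pink look-alike of the pin_b alone.

How it is judged:
By the outcome, as a careful person would: the job done as asked, in the order asked, and still so for the second after the job is handed in, while the arm keeps its last pose, push and grip.
It also fails if it takes over 72 s, if anything falls off the work surface, if the arm or the gripper's body presses on something with over 40 N, if the wrist force passes 120 N, or if a joint passes its speed limit or range.

ROBOT

A 6-joint arm with a two-finger parallel gripper is mounted at the origin on the work surface. World frame = base frame: x ahead of the robot, y to its left, z up, the work surface at z = 0. Lengths are in m, angles in degrees, forces in N, time in s.
With the tool pointing down it reaches from about 0.4 to 0.825 m from the base axis. Payload 7 kg.
Tool frame: the origin (TCP) lies midway between the tips of the shut fingers; the grasp point (between the pads) lies r.grip_depth behind it (r.grip_depth is the distance from the TCP to the grasp point, in m); z points along the fingers, y is the line along which they close (so a half turn about z gives the same grasp; the last joint's range is limited). The gripper opens to 88 mm and grips with 3 to 60 N. Pads are 19 mm wide; open, the fingers measure 130 mm over their backs; the gripper's body (78 mm by 193 mm) begins 47 mm behind the grasp point.
Start: joints at [-55.17, 20.546, 0.682, 0, -70.136, -16.507], TCP at [0.212, -0.641, 0.227] pointing down, gripper open.
Joint ranges: [-176.03, 176.03], [-82.01, 121.73], [-58.28, 71.71], [-173.87, 95.51], [-174.79, -0.11], [-173.66, 173.66]. Speed limits (degrees/s): [136.94, 136.94, 172.46, 180, 180, 180].

INTERFACE

Orientations are given as [roll, pitch, yaw] about the fixed x, y, z axes, in that order (R = Rz(yaw) Ry(pitch) Rx(roll)).
In Python, from plant import r gives the robot as it stands.
- The arm moves only by the shell command python3 -m pendant 'ROWS' [OPENING] [FORCE]. ROWS is a JSON list of rows, 1 to 12 of them, each of 6 numbers: dx, dy, dz in m, then a rotation vector rx, ry, rz in degrees; each row is the pose to reach, as a shift and turn from the pose commanded when the command began, along the tool's axes at that moment; what a row does not reach only later rows make up. A row lasts 1/12 s, in which the tool goes at most 0.0417 m and 7.16 degrees, less where a joint would pass 70% of its speed; a pose out of reach is approached as far as the arm can. OPENING is the finger opening in m, set as the command begins (- or left out keeps the last). The fingers move at their own pace and stop on an object; FORCE is the grip in N (left out, the last holds). Time passes only in rows, so rows that do not move let the fingers close. It prints the time, the measured TCP pose, the force, the opening and the grip force at its end.
- r.get_state(): the state, without advancing time (a new reading comes with each control period).
- r.capture(name): name is "scene" or "top"; returns a dict with "frame" (384x512x3 uint8, red, green, blue), "z_map" (384x512 float32, m along the optical axis (not along the pixel's ray), 0 where there is no reading), "fx", "fy", "cx", "cy" (pixels), "cam_to_world" (4x4, takes a point from camera to world coordinates). Camera axes: x right, y down, z forward; pixel columns grow to the right and rows downward; lengths in m; the calibration is good to about 2 mm. A picture is of the moment at which its call begins.
- r.close_job(): hands the job in; it is judged then, once.
The state is a dict: "time_s": time; "joints": joint angles; "qd": joint speeds; "joint_torque": joint torques, N m; "tcp_pos": TCP position; "eef_rot": TCP orientation; "contact_force": force on the tool from outside, world axes, zero at the start; "moment": the same for the moment, N m; "gripper_width": finger opening in m; "gripper_force": force on a finger pad.
Only numpy, scipy, OpenCV 4.12 (cv2) and the standard library are available. Lean on these libraries where they do the work, as an engineer would, in place of code of your own. Each camera call takes 0.05 s, during which the arm holds its last target. There are 200 camera calls.

## Working session

There is one attempt and no reset: what is moved stays moved. The work goes in short steps, Python scripts to look and compute and a shell command to move; the robot and the scene stay as the last step left them, time stands still between calls to the robot, and variables do not carry over. Pictures are saved under pics/ and viewed, at most 10 in all, crops included, and the job is handed in when it is done.

```bash
ls; mkdir -p pics
python3 - <<'E'
from plant import r
import cv2,numpy as np
print(r.get_state(), r.grip_depth)
for n in("scene","top"):
    c=r.capture(n); np.savez(f"{n}0.npz",**c)
    cv2.imwrite(f"pics/{n}0.png",cv2.resize(c["frame"][:,:,::-1],(800,600),interpolation=cv2.INTER_CUBIC))
    print(n,c["fx"],c["fy"],c["cx"],c["cy"],c["cam_to_world"].round(4).tolist())
E
```

```text
pics
{'time_s': 0.0, 'joints': array([-5.51700215e+01,  2.05934179e+01,  6.33129801e-01, -2.28299161e-02,
       -7.01363736e+01, -1.65070351e+01]), 'qd': array([-0.02750627, -0.06780852,  0.02618375,  0.09513668,  0.01639011,
        0.07896314]), 'joint_torque': array([ 2.59520284e-04, -5.82711554e+01,  2.93058801e+01,  6.99719220e+00,
        7.02770718e-03, -1.38980645e-04]), 'tcp_pos': array([ 0.21203012, -0.64030069,  0.2255869 ]), 'eef_rot': array([ 1.79901224e+02, -6.89107977e-03, -1.61684826e+02]), 'contact_force': array([-0.06515896, -0.30046502, -0.40732307]), 'moment': array([0.00784828, 0.02353418, 0.02437851]), 'gripper_force': 0.0, 'gripper_width': 0.08772757321891951} 0.0188
scene 413.6606277183311 413.6606277183311 254.0539078731721 198.38474361799132 [[-0.8524, 0.2467, -0.461, 1.0997], [0.5226, 0.4325, -0.7347, 0.8299], [0.0182, -0.8672, -0.4976, 0.6982], [0.0, 0.0, 0.0, 1.0]]
top 348.7973361773698 348.7973361773698 262.14858818027375 187.25067703077505 [[0.0084, -0.9907, 0.1355, 0.4121], [-1.0, -0.0084, 0.0009, -0.038], [0.0002, -0.1355, -0.9908, 1.3292], [0.0, 0.0, 0.0, 1.0]]
```

View pics/top0.png

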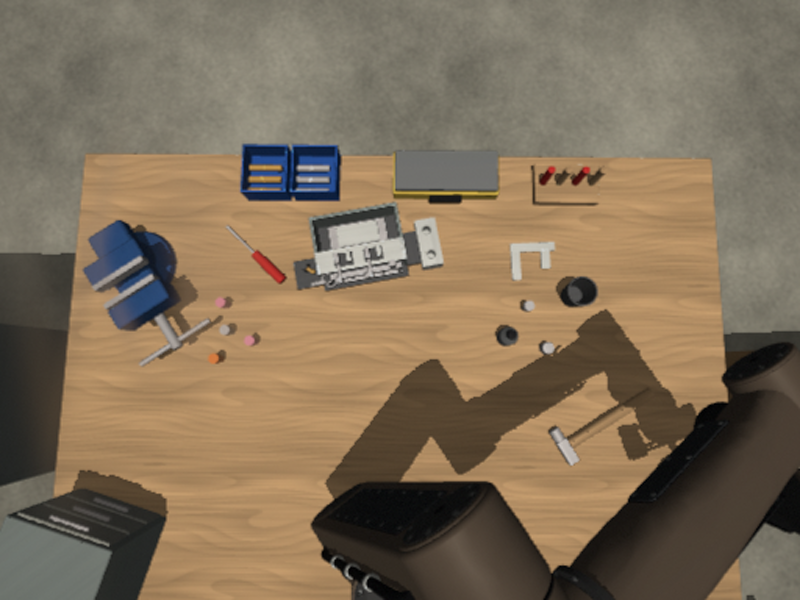

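View pics/scene0.png

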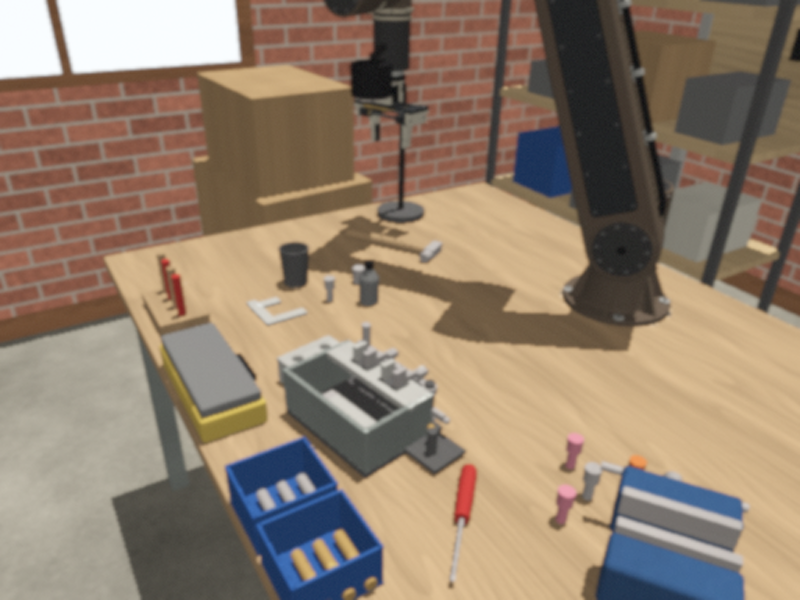

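The top view (800x600 scaling) shows the fixture at about (360,245) and the ledge at (428,243), with bores near (427,231) and (431,255). One grey headed pin is at (528,305), and the headless socket is at (548,348). The second grey pin is at (226,329), among pink and orange look-alikes. The scene view confirms that (330,288) has a head and (590,480) is the grey pin.

```bash
cat > h.py <<'E'
import numpy as np,cv2
def ray(c,u,v,z):
    M=c["cam_to_world"];d=M[:3,:3]@[(u-c["cx"])/c["fx"],(v-c["cy"])/c["fy"],1.];o=M[:3,3]
    return o+d*(z-o[2])/d[2]
def cloud(c):
    Z=c["z_map"];v,u=np.mgrid[:Z.shape[0],:Z.shape[1]]
    P=np.stack([(u-c["cx"])/c["fx"]*Z,(v-c["cy"])/c["fy"]*Z,Z],-1)
    W=P@c["cam_to_world"][:3,:3].T+c["cam_to_world"][:3,3]; W[Z==0]=np.nan; return W
def blob(c,u0,v0,n,f):
    "centroids of mask f(hsv, cloud) in window"
    W=cloud(c);h=cv2.cvtColor(c["frame"],cv2.COLOR_RGB2HSV).astype(int)
    m=np.zeros(h.shape[:2],np.uint8);s=np.s_[v0-n:v0+n,u0-n:u0+n]
    m[s]=f(h[s],W[s]); k,_,st,ce=cv2.connectedComponentsWithStats(m)
    return [(ce[i].round(2),st[i].tolist()) for i in range(1,k) if st[i,4]>5]
E
python3 - <<'E'
import numpy as np,cv2
from h import *
t=dict(np.load("top0.npz"));s=dict(np.load("scene0.npz"))
W=cloud(t);Ws=cloud(s)
for u,v,nm in((338,195,"pin1"),(351,223,"sock"),(145,211,"pin2")):
    for ce,st in blob(t,u,v,10,lambda h,w:(h[...,1]<60)&(h[...,2]>90)): print(nm,ce,st,ray(t,*ce,.056).round(4),"z",np.nanmax(W[v-6:v+6,u-6:u+6,2]).round(4))
# height-based points: pins from clouds (head points)
for C,n in((W,"top"),(Ws,"scene")):
    for x0,y0 in((.52,-.25),(.49,.31),(.46,-.28)):
        m=(C[...,2]>.035)&(C[...,2]<.07)&(np.hypot(C[...,0]-x0,C[...,1]-y0)<.06); print(n,m.sum(),C[m].mean(0).round(4) if m.sum() else '', C[m].max(0) if m.sum() else '')
    # ledge
hs=cv2.cvtColor(t["frame"],cv2.COLOR_RGB2HSV)
cv2.imwrite("pics/fixtop.png",cv2.resize(t["frame"][125:190,188:288,::-1],(800,520),interpolation=cv2.INTER_CUBIC))
cv2.imwrite("pics/fixscene.png",cv2.resize(s["frame"][195:310,165:320,::-1],(775,575),interpolation=cv2.INTER_CUBIC))
E
```

```text
pin1 [338.03 195.39] [335, 193, 7, 6, 36] [ 0.5584 -0.3158  0.056 ] z 0.0609
sock [350.38 222.32] [347, 219, 8, 8, 50] [ 0.4603 -0.3586  0.056 ] z 0.047
pin2 [143.5 210.5] [141, 208, 6, 6, 32] [0.4969 0.3956 0.056 ] z 0.0593
top 56 [ 0.4853 -0.2606  0.0617] [ 0.50807856 -0.24669051  0.06991609]
top 40 [0.4714 0.3348 0.0532] [0.48166006 0.34567426 0.06040229]
top 56 [ 0.4853 -0.2606  0.0617] [ 0.50807856 -0.24669051  0.06991609]
scene 129 [ 0.4943 -0.2508  0.0539] [ 0.50927207 -0.23971559  0.06991075]
scene 124 [0.476  0.3446 0.0494] [0.48525484 0.35448717 0.0574157 ]
scene 129 [ 0.4943 -0.2508  0.0539] [ 0.50927207 -0.23971559  0.06991075]
```

View pics/fixtop.png

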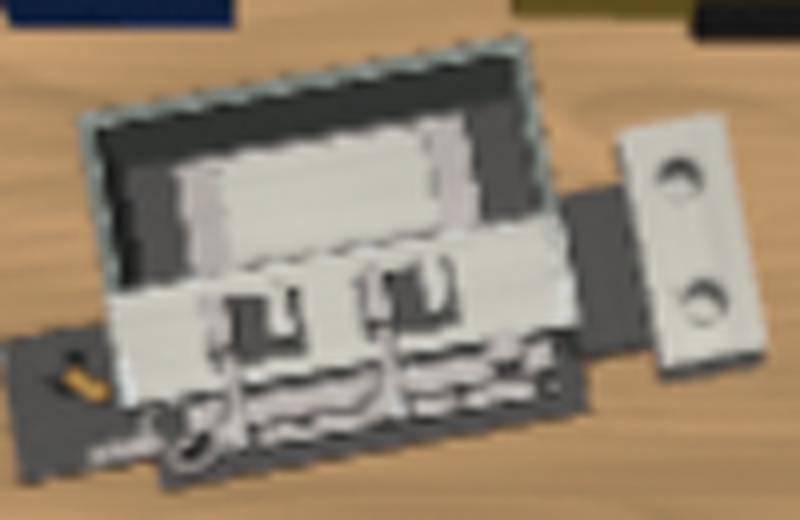

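View pics/fixscene.png

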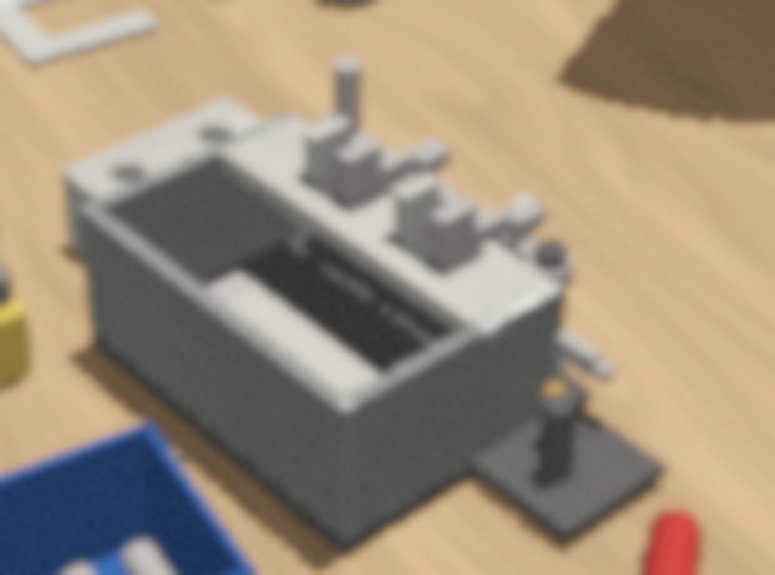

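The top crop shows the ledge's top-face corners at (617,130), (722,113), (765,352) and (660,370), with bore rims at (681,177) and (706,299). The two catches on the deck sit near (262,320) and (415,285), and the post is at the lower right, near (548,370).

Run:
```python
import numpy as np,cv2
from scipy.optimize import least_squares
from h import *
t=dict(np.load("top0.npz"));s=dict(np.load("scene0.npz"))
C={"top":cloud(t),"scene":cloud(s)}
n=lambda p:((p[0]+.5)/8-.5+188,(p[1]+.5)/8-.5+125)
for p in((617,130),(722,113),(765,352),(660,370),(681,177),(706,299)): print(p,ray(t,*n(p),.05).round(4))
ns=lambda p:((p[0]+.5)/5-.5+165,(p[1]+.5)/5-.5+195)
for p in((214,133),(130,173)): print("scene bore",ray(s,*ns(p),.05).round(4))
print("scene post top",ray(s,*ns((347,66)),.132).round(4))
for k,W in C.items():
    for a,b in((.0895,.006),(.049,.006)):
        m=(abs(W[...,2]-a)<b)&(W[...,0]>.58)&(W[...,0]<.86)&(W[...,1]<.2)&(W[...,1]>-.2)
        if a<.06: m&=W[...,1]<-.04
        P=W[m][:,:2].astype(np.float32); print(k,a,len(P),cv2.minAreaRect(P*1000),P.min(0),P.max(0))
    for x0,y0 in((.558,-.316),(.497,.396)):
        q=(np.hypot(W[...,0]-x0,W[...,1]-y0)<.03)
        m=q&(W[...,2]>.036)&(W[...,2]<.064); P=W[m]
        top=P[P[:,2]>.052]
        print(k,len(P),"top",top.mean(0).round(4),len(top))
        S=P[P[:,2]<.052]
        if len(S)>8:print("  circ",least_squares(lambda c:np.hypot(*(S[:,:2]-c).T)-.012,[x0,y0],loss='soft_l1',f_scale=.002).x.round(4))
for u,v in((211,176),(379,297)):
  for ce,st in blob(s,u,v,14,lambda h,w:(h[...,1]<60)&(w[...,2]>.034)&(w[...,2]<.07)): print(ce,st,ray(s,*ce,.044).round(4))
```

```text
(617, 130) [ 0.7638 -0.0449  0.05  ]
(722, 113) [ 0.7725 -0.0944  0.05  ]
(765, 352) [ 0.658  -0.1147  0.05  ]
(660, 370) [ 0.6491 -0.0658  0.05  ]
(681, 177) [ 0.7414 -0.0752  0.05  ]
(706, 299) [ 0.683  -0.0871  0.05  ]
scene bore [ 0.6837 -0.0815  0.05  ]
scene bore [ 0.7418 -0.068   0.05  ]
scene post top [0.6472 0.0102 0.132 ]
top 0.0895 1080 ((695.5778198242188, 83.38740539550781), (168.24871826171875, 209.35018920898438), 10.966996192932129) [ 0.60247374 -0.02842455] [0.7974886 0.1993292]
top 0.049 438 ((745.1744384765625, -122.24554443359375), (186.24545288085938, 152.12002563476562), 0.36958664655685425) [ 0.65173155 -0.19775023] [ 0.838393   -0.04560901]
top 36 top [ 0.5579 -0.318   0.0562] 32
top 42 top [0.4958 0.3945 0.0558] 34
scene 0.0895 1436 ((697.3887329101562, 88.23844909667969), (167.3162078857422, 213.82151794433594), 11.244294166564941) [ 0.6025772  -0.02234483] [0.79761547 0.19991356]
scene 0.049 271 ((713.5319213867188, -84.88810729980469), (116.29824829101562, 40.6504020690918), 10.285027503967285) [ 0.6544559  -0.11166194] [ 0.77182394 -0.05620938]
scene 50 top [ 0.5594 -0.3113  0.0549] 20
  circ [ 0.5579 -0.3146]
scene 139 top [0.4974 0.4008 0.0547] 77
  circ [0.4958 0.3996]
[210.53 180.45] [208, 177, 6, 9, 47] [ 0.5586 -0.3151  0.044 ]
[378.87 302.44] [374, 296, 12, 14, 133] [0.4953 0.3986 0.044 ]
```

```bash
cat > go.py <<'E'
import sys,numpy as np
from plant import r
from scipy.spatial.transform import Rotation as R
# usage: go.py x y z yaw -> shift/turn in tool axes (keeps tool pointing down)
x,y,z,yaw=map(float,sys.argv[1:5]); s=r.get_state()
A=R.from_euler('xyz',s["eef_rot"],degrees=True);B=R.from_euler('xyz',[180,0,yaw],degrees=True)
d=A.inv().apply(np.array([x,y,z])-s["tcp_pos"]);w=(A.inv()*B).as_rotvec(degrees=True)
print("d",d.round(4),"w",w.round(2),"rows",np.ceil(max(np.linalg.norm(d)/.0417,np.linalg.norm(w)/7.16)),"J",s["joints"].round(1),"F",s["contact_force"].round(1),"t",s["time_s"])
E
python3 - <<'E'
import numpy as np
from h import *
t=dict(np.load("top0.npz"))
for p,z in(((508,333),.1),((580,287),.09),((548,347),.038),((215,358),.056),((250,340),.056),((223,301),.056)): print(p,ray(t,(p[0]+.5)/1.5625-.5,(p[1]+.5)/1.5625-.5,z).round(3))
E
python3 go.py .558 -.3155 .15 -50
```

```text
(508, 333) [ 0.491 -0.259  0.1  ]
(580, 287) [ 0.598 -0.428  0.09 ]
(548, 347) [ 0.463 -0.364  0.038]
(215, 358) [0.43  0.414 0.056]
(250, 340) [0.472 0.335 0.056]
(223, 301) [0.563 0.403 0.056]
d [-0.4305  0.1995  0.0759] w [ 6.0000e-02  8.0000e-02 -1.1168e+02] rows 16.0 J [-55.2  20.6   0.6  -0.  -70.1 -16.5] F [0.8 0.4 0.1] t 0.1
```

```bash
python3 -m pendant '[[-0.036,0.017,0.006,0,0,-6.5],[-0.072,0.034,0.012,0,0,-13],[-0.108,0.05,0.018,0,0,-19.5],[-0.144,0.067,0.024,0,0,-26],[-0.18,0.083,0.03,0,0,-32.5],[-0.216,0.1,0.036,0,0,-39],[-0.252,0.117,0.042,0,0,-46],[-0.288,0.133,0.05,0,0,-53],[-0.324,0.15,0.056,0,0,-60],[-0.36,0.167,0.062,0,0,-67],[-0.396,0.184,0.07,0,0,-74],[-0.431,0.2,0.076,0,0,-80]]' 0.06; python3 go.py .558 -.3155 .15 -50
```

```text
time_s: 1.1
tcp_pos: [0.5594, -0.3135, 0.1497]
eef_rot: [180.0, 0.0, -81.3]
contact_force: [1.1, -0.3, -0.9]
gripper_width: 0.06
gripper_force: 0.0
d [ 0.0018  0.0017 -0.0003] w [ 3.000e-02  4.000e-02 -3.131e+01] rows 5.0 J [-11.9  20.6  -9.7  -0.  -59.7  20.6] F [ 1.1 -0.3 -0.9] t 1.1
```

```bash
python3 -m pendant '[[0.002,0.002,0,0,0,-7],[0.002,0.002,0,0,0,-14],[0.002,0.002,0,0,0,-21],[0.002,0.002,0,0,0,-28],[0.002,0.002,0.03,0,0,-31.3],[0.002,0.002,0.06,0,0,-31.3],[0.002,0.002,0.09,0,0,-31.3],[0.002,0.002,0.112,0,0,-31.3],[0.002,0.002,0.112,0,0,-31.3],[0.002,0.002,0.112,0,0,-31.3]]'; python3 go.py .558 -.3155 .038 -50; python3 -m pendant '[[0,0,0,0,0,0],[0,0,0,0,0,0],[0,0,0,0,0,0],[0,0,0,0,0,0],[0,0,0,0,0,0],[0,0,0,0,0,0]]' 0 20
```

```text
time_s: 1.93
tcp_pos: [0.5559, -0.3175, 0.0375]
eef_rot: [179.9, 0.1, -50.4]
contact_force: [0.6, 0.2, 0.7]
gripper_width: 0.0599
gripper_force: 0.0
d [-0.0002 -0.003  -0.0005] w [ 0.12  0.14 -0.37] rows 1.0 J [-12.3  27.2 -16.2   0.  -46.8  51.9] F [0.6 0.2 0.7] t 1.9333
time_s: 2.43
tcp_pos: [0.5571, -0.3177, 0.0392]
eef_rot: [-180.0, -0.0, -50.4]
contact_force: [-0.5, -0.6, -0.4]
gripper_width: 0.0254
gripper_force: 0.1
```

```bash
python3 -m pendant '[[0,0,0,0,0,0],[0,0,0,0,0,0],[0,0,0,0,0,0],[0,0,-0.03,0,0,0],[0,0,-0.07,0,0,0],[0,0,-0.11,0,0,0],[0,0,-0.15,0,0,0],[0,0,-0.15,0,0,0]]' 0 20; python3 go.py .6834 -.0845 .18 -79
```

```text
time_s: 3.1
tcp_pos: [0.5605, -0.3196, 0.1977]
eef_rot: [-179.7, -0.7, -50.3]
contact_force: [2.0, -1.3, 0.6]
gripper_width: 0.0232
gripper_force: 19.7
d [-0.1025 -0.2446  0.0179] w [-0.47 -0.57 28.7 ] rows 7.0 J [-12.3  18.4  -6.4   0.2 -64.5  51.9] F [ 2.  -1.3  0.6] t 3.1
```

```bash
python3 go.py .7416 -.072 .14 -79; python3 go.py .7416 -.072 .14 -79 >/dev/null
```

```text
d [-0.0754 -0.2972  0.0585] w [-0.47 -0.57 28.7 ] rows 8.0 J [-12.3  18.4  -6.4   0.2 -64.5  51.9] F [ 2.  -1.3  0.6] t 3.1
```

```bash
python3 -m pendant '[[-0.01,-0.037,0.007,0,0,4],[-0.019,-0.074,0.014,0,0,8],[-0.028,-0.111,0.021,0,0,12],[-0.038,-0.149,0.028,0,0,16],[-0.047,-0.186,0.036,0,0,20],[-0.057,-0.223,0.044,0,0,24],[-0.066,-0.26,0.05,0,0,28],[-0.075,-0.297,0.058,0,0,28.7],[-0.075,-0.297,0.058,0,0,28.7],[-0.075,-0.297,0.058,0,0,28.7],[-0.075,-0.297,0.058,0,0,28.7]]'
python3 go.py .7416 -.072 .14 -79
python3 - <<'E'
from plant import r
import cv2,numpy as np
for n,(u0,v0) in(("scene",(165,145)),("top",(215,110))):
    c=r.capture(n); np.savez(f"{n}1.npz",**c)
    w=(100,75)
    cv2.imwrite(f"pics/{n}1.png",cv2.resize(c["frame"][v0:v0+w[1],u0:u0+w[0],::-1],(400,300) ,interpolation=cv2.INTER_CUBIC))
a=cv2.imread("pics/scene1.png");b=cv2.imread("pics/top1.png");cv2.imwrite("pics/both1.png",np.hstack([a,b]))
E
```

```text
time_s: 4.02
tcp_pos: [0.7372, -0.0702, 0.1294]
eef_rot: [179.9, 0.0, -79.0]
contact_force: [0.3, 0.1, -0.0]
gripper_width: 0.0237
gripper_force: 19.7
d [ 0.0026 -0.0039 -0.0106] w [ 0.1   0.01 -0.03] rows 1.0 J [  9.6  30.3   3.2  -0.  -63.    1.4] F [ 0.3  0.1 -0. ] t 4.0167
```

View pics/both1.png

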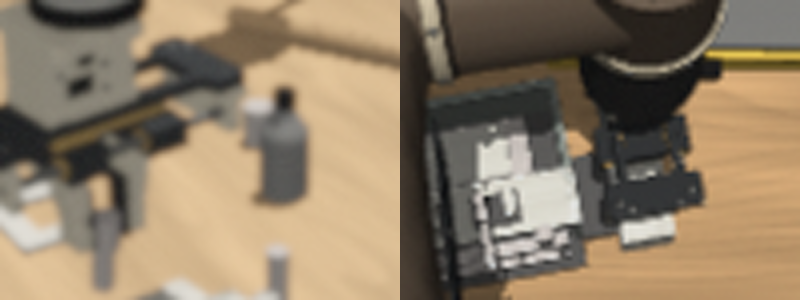

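The scene half shows the held pin's shank at about (105,250) in the crop, with its foot near (103,287). In the top half the gripper covers the bores. I'll measure the shank by ray to find where the pin sits relative to the TCP and to the scene camera's bores.

Run:
```python
import numpy as np
from h import *
s=dict(np.load("scene1.npz"));W=cloud(s)
for v in range(198,218,2):
    g=s["frame"][v,180:204].astype(int).mean(1); hs=cv2.cvtColor(s["frame"][v:v+1],cv2.COLOR_RGB2HSV)[0,180:204]
    print(v,hs[:,1].tolist(),W[v,190].round(3))
P=W[195:217,184:198].reshape(-1,3);P=P[(P[:,2]>.094)&(P[:,2]<.12)&(np.hypot(P[:,0]-.737,P[:,1]+.07)<.03)]
from scipy.optimize import least_squares
print(len(P),least_squares(lambda c:np.hypot(*(P[:,:2]-c).T)-.008,[.737,-.07],loss='soft_l1',f_scale=.002).x)
```

```text
198 [53, 37, 34, 33, 33, 34, 34, 35, 36, 33, 31, 27, 23, 18, 18, 15, 28, 34, 32, 36, 52, 72, 83, 85] [ 0.736 -0.072  0.146]
200 [50, 36, 34, 35, 35, 35, 32, 30, 21, 13, 18, 16, 16, 16, 13, 17, 28, 34, 37, 40, 55, 74, 81, 85] [ 0.739 -0.064  0.145]
202 [26, 32, 34, 33, 33, 35, 33, 33, 25, 19, 15, 14, 15, 15, 23, 36, 62, 69, 70, 72, 78, 82, 85, 84] [ 0.742 -0.058  0.143]
204 [27, 37, 37, 35, 35, 33, 32, 33, 28, 20, 15, 16, 17, 23, 51, 75, 87, 88, 86, 84, 84, 84, 84, 83] [ 0.742 -0.06   0.135]
206 [76, 73, 67, 54, 44, 38, 39, 38, 30, 21, 17, 14, 21, 35, 64, 82, 87, 85, 85, 85, 86, 84, 85, 84] [ 0.742 -0.059  0.13 ]
208 [84, 83, 83, 81, 77, 75, 75, 71, 51, 24, 18, 16, 33, 61, 78, 85, 85, 85, 85, 84, 84, 85, 84, 84] [ 0.742 -0.06   0.123]
210 [82, 83, 84, 83, 84, 84, 83, 75, 57, 29, 16, 20, 39, 68, 83, 85, 85, 86, 86, 86, 84, 83, 85, 85] [ 0.741 -0.065  0.114]
212 [82, 83, 83, 85, 84, 85, 82, 77, 56, 27, 18, 18, 39, 71, 83, 85, 85, 85, 86, 86, 85, 86, 84, 82] [ 0.74  -0.068  0.106]
214 [82, 83, 82, 83, 83, 83, 82, 76, 58, 29, 16, 20, 41, 70, 84, 85, 85, 85, 85, 86, 86, 85, 85, 84] [ 0.742 -0.065  0.101]
216 [82, 82, 82, 81, 83, 83, 83, 79, 66, 44, 30, 34, 55, 75, 82, 83, 85, 85, 85, 86, 85, 85, 85, 82] [ 0.743 -0.062  0.097]
46 [ 0.73707017 -0.06916659]
```

```bash
python3 -m pendant '[[0.0007,-0.0047,0,0,0,0],[0.0007,-0.0047,0.02,0,0,0],[0.0007,-0.0047,0.037,0,0,0],[0.0007,-0.0047,0.037,0,0,0],[0.0007,-0.0047,0.037,0,0,0]]'; python3 go.py .742 -.07 .092 -79
python3 - <<'E'
from plant import r
import numpy as np
from h import *
c=r.capture("scene");np.savez("scene2.npz",**c)
cv2.imwrite("pics/s2.png",cv2.resize(c["frame"][185:260,150:250,::-1],(800,600),interpolation=cv2.INTER_CUBIC))
E
```

```text
time_s: 4.53
tcp_pos: [0.7419, -0.0713, 0.0932]
eef_rot: [179.9, -0.0, -79.1]
contact_force: [-0.1, 0.6, 0.4]
gripper_width: 0.0239
gripper_force: 19.7
d [-0.0012 -0.0004  0.0012] w [ 0.09 -0.   -0.13] rows 1.0 J [  9.4  32.3   1.7   0.  -59.5   1.4] F [-0.1  0.6  0.4] t 4.5333
```

View pics/s2.png

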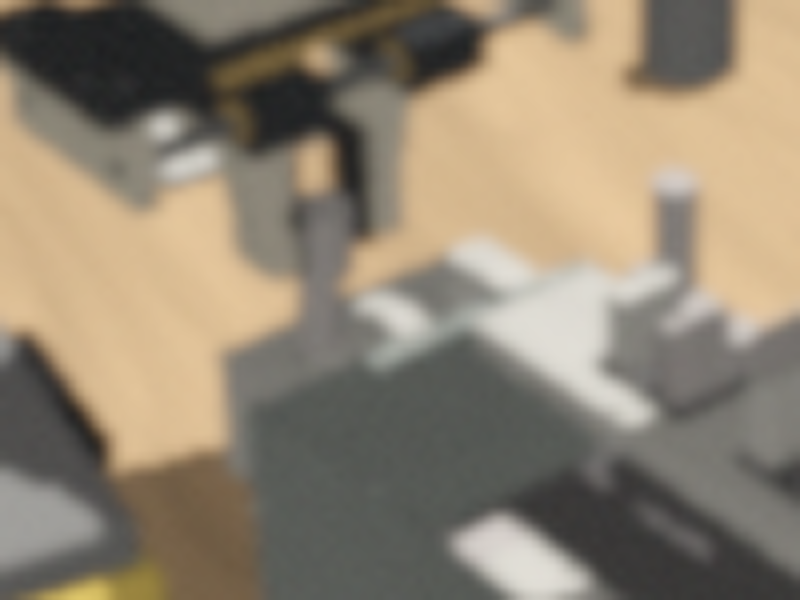

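The held pin's foot is at about (320,352). The far bore's mouth projects to about (325,356), so they are aligned to within a millimetre or so. I'll descend gently and watch the force.

```bash
python3 -m pendant '[[-0.0008,0,0.003,0,0,0],[-0.0008,0,0.006,0,0,0],[-0.0008,0,0.009,0,0,0],[-0.0008,0,0.012,0,0,0],[-0.0008,0,0.012,0,0,0]]'; python3 go.py .742 -.07 .092 -79
```

```text
time_s: 5.0
tcp_pos: [0.7457, -0.0703, 0.0873]
eef_rot: [-179.5, -0.2, -79.0]
contact_force: [-1.9, -0.7, 18.4]
gripper_width: 0.0236
gripper_force: 20.0
d [-0.001   0.0036 -0.0047] w [-0.47 -0.19  0.02] rows 1.0 J [  9.5  32.6   1.3   0.2 -58.2   1.4] F [-1.9 -0.7 18.4] t 5.0
```

```bash
python3 -c "
from plant import r
s=r.get_state();print(s['moment'],s['contact_force'],s['tcp_pos'])"; python3 -m pendant '[[0,0,-0.01,0,0,0],[0,0,-0.01,0,0,0],[0,0,-0.01,0,0,0],[0,0,-0.01,0,0,0]]';  python3 -c "
from plant import r
s=r.get_state();print(s['moment'],s['contact_force'],s['tcp_pos'])
import numpy as np
from h import *
c=r.capture('scene');np.savez('scene3.npz',**c)
from scipy.optimize import least_squares
for f in ('scene2.npz','scene3.npz'):
  c=dict(np.load(f));W=cloud(c);P=W[205:232,180:200].reshape(-1,3)
  P=P[(P[:,2]>.06)&(P[:,2]<.083)&(np.hypot(P[:,0]-.742,P[:,1]+.07)<.03)]
  print(len(P),least_squares(lambda q:np.hypot(*(P[:,:2]-q[:2]-np.outer(P[:,2]-.07,q[2:])).T)-.008,[.742,-.07,0,0],loss='soft_l1',f_scale=.002).x.round(4))
"
```

```text
[-0.29318799  0.83989607 -0.00514101] [-1.90098475 -0.66964182 18.37992015] [ 0.74571824 -0.07026964  0.08730943]
time_s: 5.33
tcp_pos: [0.7419, -0.0694, 0.091]
eef_rot: [180.0, 0.0, -79.1]
contact_force: [-0.7, -0.5, -1.2]
gripper_width: 0.0232
gripper_force: 20.0
[0.01176793 0.12592545 0.00623138] [-0.65669858 -0.50924441 -1.21666168] [ 0.74188581 -0.06939562  0.09098904]
43 [ 0.7417 -0.0698 -0.0376  0.0105]
39 [ 0.7401 -0.0681  0.0888  0.0355]
```

Run:
```python
import numpy as np
from h import *
t=dict(np.load("top0.npz"));s=dict(np.load("scene0.npz"))
a=cv2.resize(s["frame"][210:240,174:214,::-1],(800,600),interpolation=cv2.INTER_CUBIC)[:,:]
b=cv2.resize(t["frame"][137:173,260:288,::-1],(466,600),interpolation=cv2.INTER_CUBIC)
a=cv2.resize(s["frame"][212:242,176:196+0,::-1],(334,501),interpolation=cv2.INTER_CUBIC)
a=cv2.resize(s["frame"][208:240,175:215,::-1],(480,384),interpolation=cv2.INTER_CUBIC)
b=cv2.resize(t["frame"][138:170,262:286,::-1],(288,384),interpolation=cv2.INTER_CUBIC)
im=np.hstack([a,b])
im=cv2.convertScaleAbs(im,alpha=1.2,beta=-20)
for i in range(0,768,48): im[:4,i]=(0,0,255)
cv2.imwrite("pics/ledge.png",im)
print(t["frame"][141:168,268:282].mean(2).astype(int))
```

```text
[[190 190 190 189 189 188 185 186 186 186 173 144 142 141]
 [189 190 189 189 189 188 185 184 186 186 178 154 146 145]
 [189 190 190 188 184 184 184 184 185 186 179 157 144 144]
 [189 189 185 170 152 152 167 180 185 188 180 159 143 143]
 [189 185 158 105  71  73 109 162 183 186 183 167 144 145]
 [189 177 130  82  94  92  82 128 177 186 187 174 145 145]
 [189 175 135 135 153 153 113 122 175 186 186 176 149 145]
 [188 183 175 185 186 185 162 140 177 185 186 179 159 145]
 [189 189 187 178 177 178 166 172 183 184 186 181 161 147]
 [189 189 190 187 179 181 191 186 183 184 186 184 168 145]
 [190 189 191 192 190 191 191 188 183 183 186 187 175 146]
 [190 189 191 192 192 190 192 189 184 182 185 187 177 150]
 [191 190 191 192 191 191 192 189 185 183 184 188 180 158]
 [187 190 191 192 192 192 192 192 187 183 184 187 183 161]
 [165 191 191 193 193 191 191 193 189 183 185 187 187 168]
 [153 192 191 193 194 193 192 193 190 184 184 186 189 177]
 [150 193 191 193 194 193 193 194 192 186 184 187 190 178]
 [134 194 192 194 195 194 192 192 190 186 185 187 189 183]
 [127 195 193 194 195 193 182 169 169 174 182 187 190 185]
 [120 186 194 191 190 182 143 100 100 131 166 187 189 189]
 [100 155 195 186 173 153 102 103  94  83 134 183 189 193]
 [ 96 150 196 194 180 146 158 169 158 115 115 173 189 192]
 [ 81 136 197 195 189 180 191 194 194 167 130 181 189 191]
 [ 72 128 197 195 197 189 174 183 185 176 167 189 190 192]
 [ 74 126 193 198 198 195 178 156 162 184 195 191 190 192]
 [ 81 114 172 197 198 200 201 199 200 201 197 192 190 193]
 [ 75  97 158 199 198 201 202 201 200 202 199 193 191 193]]
```

View pics/ledge.png

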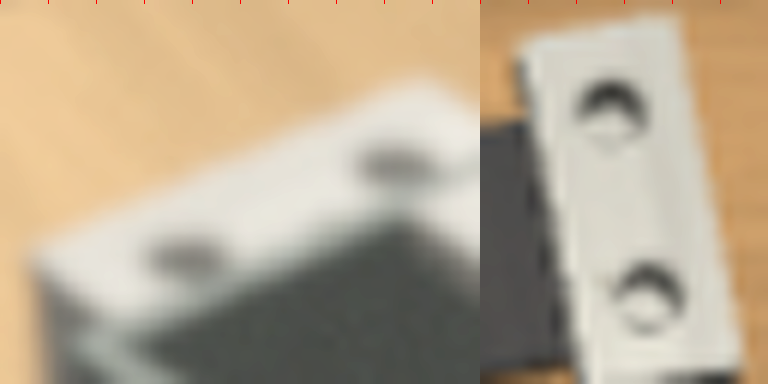

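The enlarged ledge gives the bore-mouth centres. In the scene half, far is at (187,258) and near at (397,167). In the top half, far is at (611,112) and near at (648,297). I'll triangulate these, and check the bench height in each camera as a bias test.

Run:
```python
import numpy as np
from h import *
t=dict(np.load("top0.npz"));s=dict(np.load("scene0.npz"))
for n,c,p in(("top",t,((272.5,146.9),(275.5,162.3))),("scene",s,((190.1,229.0),(207.6,221.5)))):
    for u,v in p: print(n,ray(c,u,v,.05).round(4))
    W=cloud(c); m=(W[...,0]>.5)&(W[...,0]<.6)&(W[...,1]>-.15)&(W[...,1]<.15)
    print(np.nanmedian(W[m][:,2]))
    m=(abs(W[...,2]-.05)<.008)&(W[...,0]>.66)&(W[...,0]<.76)&(W[...,1]<-.05)&(W[...,1]>-.1); print("ledge z",np.median(W[m][:,2]))
# held pin as seen by scene2: edges of shank, crop approx (323,310)
s2=dict(np.load("scene2.npz"))
for v in range(220,232):print(v,cv2.cvtColor(s2["frame"][v:v+1],cv2.COLOR_RGB2GRAY)[0,180:200].tolist())
for v,z in((223,.065),):
    for u in (189.5,190,190.5):print(u,ray(s2,u,v,z).round(4))
```

```text
top [ 0.7405 -0.0745  0.05  ]
top [ 0.6816 -0.086   0.05  ]
-0.0001236092290749502
ledge z 0.04978107119641728
scene [ 0.7426 -0.0696  0.05  ]
scene [ 0.6839 -0.0798  0.05  ]
-0.0009659830100310907
ledge z 0.04864802619282815
220 [197, 194, 190, 184, 179, 174, 166, 146, 128, 123, 124, 128, 142, 161, 175, 178, 174, 163, 151, 137]
221 [199, 197, 196, 195, 192, 189, 177, 153, 131, 123, 123, 126, 137, 152, 163, 172, 176, 174, 166, 152]
222 [199, 199, 197, 197, 197, 193, 179, 153, 132, 125, 122, 121, 124, 136, 159, 181, 194, 199, 196, 187]
223 [201, 199, 198, 197, 195, 190, 177, 151, 130, 125, 123, 118, 115, 128, 156, 179, 193, 202, 208, 208]
224 [199, 199, 198, 195, 190, 183, 167, 144, 127, 124, 123, 117, 113, 119, 137, 151, 164, 184, 202, 213]
225 [198, 196, 192, 184, 175, 163, 147, 130, 124, 123, 122, 117, 112, 114, 118, 124, 133, 155, 183, 203]
226 [191, 185, 175, 161, 146, 134, 126, 121, 121, 122, 122, 117, 112, 114, 117, 117, 120, 133, 159, 185]
227 [172, 161, 146, 132, 125, 118, 115, 118, 120, 124, 122, 118, 117, 116, 118, 121, 123, 132, 151, 169]
228 [145, 133, 124, 118, 116, 115, 114, 115, 119, 121, 122, 120, 119, 119, 118, 124, 133, 148, 162, 168]
229 [121, 119, 117, 116, 115, 115, 112, 112, 117, 122, 123, 123, 121, 117, 114, 123, 142, 154, 160, 157]
230 [119, 117, 116, 116, 116, 116, 115, 113, 118, 120, 121, 120, 116, 108, 103, 112, 132, 143, 139, 127]
231 [119, 118, 117, 118, 118, 117, 117, 115, 115, 115, 109, 105, 101, 96, 93, 96, 107, 114, 111, 99]
189.5 [ 0.7403 -0.0768  0.065 ]
190 [ 0.7391 -0.0762  0.065 ]
190.5 [ 0.7379 -0.0755  0.065 ]
```

The arm is compliant at roughly 2.5 N/mm. The top camera puts the bore about 3 mm further along (-x,-y) than the scene camera does, so I'll sweep that way under light contact.

```bash
python3 -m pendant '[[0.0007,0.0007,0.003,0,0,0],[0.0007,0.0007,0.006,0,0,0],[0.0012,0.0012,0.006,0,0,0],[0.0018,0.0018,0.006,0,0,0],[0.0024,0.0022,0.006,0,0,0],[0.003,0.0026,0.006,0,0,0],[0.0036,0.003,0.006,0,0,0],[0.0036,0.003,0.006,0,0,0]]'; python3 go.py .742 -.07 .092 -79
```

```text
time_s: 6.05
tcp_pos: [0.7418, -0.0732, 0.0867]
eef_rot: [-179.8, -0.0, -79.0]
contact_force: [1.3, 2.6, 4.5]
gripper_width: 0.0231
gripper_force: 20.0
d [-0.0031 -0.0008 -0.0053] w [-0.23 -0.02 -0.04] rows 1.0 J [  9.3  32.5   1.1   0.  -58.4   1.7] F [1.3 2.6 4.5] t 6.05
```

```bash
python3 -m pendant '[[0,0,0.002,0,0,0],[-0.0005,-0.0005,0.003,0,0,0],[-0.001,-0.001,0.004,0,0,0],[-0.001,-0.001,0.004,0,0,0]]'; python3 go.py .742 -.07 .092 -79;python3 -m pendant '[[-0.0007,-0.0007,0.001,0,0,0],[-0.0014,-0.0007,0.001,0,0,0],[-0.002,-0.0007,0.001,0,0,0],[-0.002,-0.0007,0.001,0,0,0]]'; python3 go.py .742 -.07 .092 -79
```

```text
time_s: 6.38
tcp_pos: [0.7411, -0.0727, 0.0809]
eef_rot: [180.0, -0.0, -79.1]
contact_force: [2.8, -2.2, 0.1]
gripper_width: 0.0233
gripper_force: 20.0
d [-0.0025 -0.0014 -0.0111] w [ 0.   -0.03 -0.07] rows 1.0 J [  9.3  32.8   0.9   0.  -58.    1.6] F [ 2.8 -2.2  0.1] t 6.3833
time_s: 6.72
tcp_pos: [0.7411, -0.0706, 0.0804]
eef_rot: [180.0, -0.0, -79.1]
contact_force: [2.5, -3.9, -0.7]
gripper_width: 0.0235
gripper_force: 20.0
d [-0.0004 -0.0009 -0.0116] w [ 0.01 -0.02 -0.08] rows 1.0 J [  9.5  32.8   0.8   0.  -58.    1.4] F [ 2.5 -3.9 -0.7] t 6.7167
```

It's in the bore: z is dropping with no vertical force. Next I'll relieve the side force, push down and release.

```bash
python3 -m pendant '[[0.0015,-0.001,0.004,0,0,0],[0.0017,-0.0012,0.008,0,0,0],[0.0017,-0.0012,0.012,0,0,0],[0.0017,-0.0012,0.016,0,0,0],[0.0017,-0.0012,0.02,0,0,0],[0.0017,-0.0012,0.024,0,0,0],[0.0017,-0.0012,0.025,0,0,0],[0.0017,-0.0012,0.025,0,0,0]]'; python3 go.py .742 -.07 .056 -79
```

```text
time_s: 7.38
tcp_pos: [0.7425, -0.0716, 0.0558]
eef_rot: [180.0, -0.0, -79.1]
contact_force: [-1.4, -0.8, 2.4]
gripper_width: 0.0234
gripper_force: 20.0
d [-0.0016  0.0001 -0.0002] w [ 0.02 -0.   -0.06] rows 1.0 J [  9.4  34.3  -0.2   0.  -55.6   1.5] F [-1.4 -0.8  2.4] t 7.3833
```

```bash
python3 -m pendant '[[0,0,0,0,0,0],[0,0,0,0,0,0],[0,0,0,0,0,0],[0,0,-0.003,0,0,0],[0,0,-0.03,0,0,0],[0,0,-0.07,0,0,0],[0,0,-0.11,0,0,0],[0,0,-0.14,0,0,0],[0,0,-0.14,0,0,0]]' 0.044 20
python3 - <<'E'
from plant import r
import numpy as np
from h import *
t=dict(np.load("top0.npz"));W=cloud(t);s=dict(np.load("scene0.npz"));V=cloud(s)
P=np.vstack([W.reshape(-1,3),V.reshape(-1,3)]);P=P[np.isfinite(P).all(1)&(P[:,2]>.03)]
for a in(90,100,115,130,45,60):
    e=np.array([np.cos(np.radians(a)),np.sin(np.radians(a))]);q=P[:,:2]-[.496,.397]
    l=q@e;w=q@[-e[1],e[0]];m=(abs(l)<.11)&(abs(w)<.05);k=(abs(l)<.055)&(abs(w)<.014)&(np.hypot(l,w)>.02)
    print(a,"body max z",P[m][:,2].max().round(3),"fingers",k.sum(),P[k][:,2].max() if k.any() else 0)
c=r.capture("scene");np.savez("scene4.npz",**c);X=cloud(c)
m=(np.hypot(X[...,0]-.742,X[...,1]+.072)<.02)&(X[...,2]>.055);print("pin in bore1",m.sum(),X[m][:,2].max(),X[m].mean(0))
E
python3 go.py .496 .397 .2 -155;python3 go.py .496 .397 .2 25
```

```text
time_s: 8.13
tcp_pos: [0.7462, -0.0722, 0.2049]
eef_rot: [-179.3, -0.2, -79.0]
contact_force: [0.5, -0.2, 0.8]
gripper_width: 0.0441
gripper_force: 0.0
90 body max z 0.161 fingers 80 0.10020029854961954
100 body max z 0.107 fingers 26 0.09821191827143361
115 body max z 0.108 fingers 0 0
130 body max z 0.107 fingers 0 0
45 body max z 0.168 fingers 56 0.10020029854961954
60 body max z 0.163 fingers 146 0.10020029854961954
pin in bore1 107 0.3480472924796173 [ 0.73978297 -0.06624182  0.12290187]
d [-0.5075  0.1554 -0.0007] w [-0.45  0.26 75.94] rows 13.0 J [  9.4  27.9   8.9   0.1 -70.5   1.5] F [-0.2  0.7 -0.6] t 8.1833
d [-0.5075  0.1554 -0.0007] w [  -0.28   -0.48 -104.05] rows 15.0 J [  9.4  27.9   8.9   0.1 -70.5   1.5] F [-0.2  0.7 -0.6] t 8.1833
```

Run:
```python
import numpy as np
from h import *
P=np.vstack([cloud(dict(np.load(f)) ).reshape(-1,3) for f in("top0.npz","scene0.npz")]);P=P[np.isfinite(P).all(1)&(P[:,2]>.03)&(P[:,2]<.3)]
q=P[:,:2]-[.496,.397]
m=(P[:,2]>.088)&(np.hypot(*q.T)<.11);print(m.sum(),P[m][::max(1,m.sum()//25)].round(3).tolist())
for a in range(0,180,10):
    e=np.array([np.cos(np.radians(a)),np.sin(np.radians(a))])
    l=q@e;w=q@[-e[1],e[0]];b=(abs(l)<.101)&(abs(w)<.044);k=(abs(l)<.047)&(abs(w)<.013)&(np.hypot(l,w)>.02)
    print(a,P[b][:,2].max().round(3),(P[b][:,2]>.088).sum(),"f",k.sum())
```

```text
293 [[0.562, 0.483, 0.155], [0.558, 0.485, 0.135], [0.557, 0.485, 0.117], [0.517, 0.421, 0.094], [0.506, 0.438, 0.094], [0.498, 0.506, 0.101], [0.495, 0.503, 0.089], [0.492, 0.459, 0.093], [0.488, 0.462, 0.093], [0.485, 0.468, 0.095], [0.481, 0.475, 0.095], [0.478, 0.49, 0.092], [0.474, 0.492, 0.095], [0.47, 0.49, 0.099], [0.467, 0.485, 0.096], [0.46, 0.495, 0.096], [0.456, 0.48, 0.096], [0.517, 0.425, 0.094], [0.509, 0.434, 0.096], [0.508, 0.439, 0.096], [0.511, 0.439, 0.095], [0.513, 0.438, 0.093], [0.511, 0.44, 0.09], [0.507, 0.447, 0.091], [0.462, 0.486, 0.099], [0.463, 0.489, 0.099], [0.46, 0.495, 0.1]]
0 0.1 72 f 0
10 0.1 82 f 0
20 0.1 95 f 0
30 0.155 114 f 5
40 0.1 111 f 24
50 0.1 115 f 50
60 0.1 124 f 81
70 0.1 142 f 90
80 0.157 186 f 76
90 0.107 229 f 33
100 0.107 212 f 12
110 0.107 208 f 1
120 0.107 216 f 0
130 0.107 210 f 0
140 0.107 139 f 0
150 0.1 78 f 0
160 0.1 67 f 0
170 0.1 66 f 0
```

```bash
python3 go.py .496 .397 .2 -120; python3 -m pendant '[[-0.039,0.012,0,0,0,4],[-0.078,0.024,0,0,0,8],[-0.117,0.036,0,0,0,12],[-0.156,0.048,0,0,0,16],[-0.195,0.06,0,0,0,20],[-0.234,0.072,0,0,0,24],[-0.273,0.084,0,0,0,28],[-0.312,0.096,0,0,0,32],[-0.351,0.108,0,0,0,36],[-0.39,0.12,0,0,0,40],[-0.43,0.132,0,0,0,41],[-0.469,0.144,0,0,0,41]]' ; python3 -m pendant '[[-0.024,-0.019,0,0,0,0],[-0.024,-0.019,0,0,0,0],[-0.024,-0.019,0,0,0,0],[-0.024,-0.019,0,0,0,0]]';python3 go.py .496 .397 .041 -120
```

```text
d [-0.5075  0.1554 -0.0007] w [-0.48  0.11 40.94] rows 13.0 J [  9.4  27.9   8.9   0.1 -70.5   1.5] F [-0.2  0.7 -0.6] t 8.1833
time_s: 9.18
tcp_pos: [0.5108, 0.3629, 0.1951]
eef_rot: [180.0, -0.0, -120.2]
contact_force: [0.9, 0.2, -0.5]
gripper_width: 0.0441
gripper_force: 0.0
time_s: 9.52
tcp_pos: [0.5403, 0.3724, 0.1946]
eef_rot: [180.0, -0.1, -120.1]
contact_force: [-0.5, -0.2, -0.5]
gripper_width: 0.044
gripper_force: 0.0
d [0.0007 0.0505 0.1536] w [ 0.04 -0.09 -0.08] rows 4.0 J [ 51.6  20.   -4.4  -0.  -65.7 -81.6] F [-0.5 -0.2 -0.5] t 9.5167
```

```bash
python3 -m pendant '[[0.0007,0.03,0,0,0,0],[0.0007,0.0505,0.02,0,0,0],[0.0007,0.0505,0.06,0,0,0],[0.0007,0.0505,0.09,0,0,0],[0.0007,0.0505,0.11,0,0,0],[0.0007,0.0505,0.125,0,0,0],[0.0007,0.0505,0.125,0,0,0],[0.0007,0.0505,0.125,0,0,0]]' ;python3 go.py .496 .397 .041 -120
```

```text
time_s: 10.18
tcp_pos: [0.4966, 0.3962, 0.0703]
eef_rot: [180.0, -0.1, -120.1]
contact_force: [1.4, 0.1, 0.6]
gripper_width: 0.0442
gripper_force: 0.0
d [-0.0004  0.0009  0.0293] w [ 0.   -0.1  -0.13] rows 1.0 J [ 56.2  24.6 -15.3   0.  -50.2 -86.3] F [1.4 0.1 0.6] t 10.1833
```

```bash
python3 -m pendant '[[0,0.001,0.01,0,0,0],[0,0.001,0.02,0,0,0],[0,0.001,0.029,0,0,0],[0,0.001,0.029,0,0,0],[0,0.001,0.029,0,0,0]]' ;python3 go.py .496 .397 .041 -120; python3 -m pendant '[[0,0,0,0,0,0],[0,0,0,0,0,0],[0,0,0,0,0,0],[0,0,0,0,0,0],[0,0,0,0,0,0],[0,0,0,0,0,0]]' 0 20;python3 go.py .496 .397 .041 -120
```

```text
time_s: 10.6
tcp_pos: [0.4957, 0.3975, 0.0409]
eef_rot: [180.0, -0.1, -120.1]
contact_force: [0.9, -0.4, 1.1]
gripper_width: 0.0441
gripper_force: 0.0
d [ 0.0002 -0.0005 -0.0001] w [ 0.   -0.07 -0.08] rows 1.0 J [ 56.3  26.5 -16.8   0.  -46.8 -86.4] F [ 0.9 -0.4  1.1] t 10.6
time_s: 11.1
tcp_pos: [0.4961, 0.3981, 0.0419]
eef_rot: [-180.0, 0.0, -120.1]
contact_force: [0.3, -0.4, 1.8]
gripper_width: 0.0233
gripper_force: 20.0
d [ 0.001  -0.0004  0.0009] w [-0.01  0.04 -0.07] rows 1.0 J [ 56.3  26.5 -16.7   0.  -46.8 -86.4] F [ 0.3 -0.4  1.8] t 11.1
```

```bash
python3 -m pendant '[[0,0,-0.02,0,0,0],[0,0,-0.06,0,0,0],[0,0,-0.1,0,0,0],[0,0,-0.14,0,0,0],[0,0,-0.16,0,0,0],[0,0,-0.16,0,0,0]]';python3 go.py .683 -.083 .2 -79
```

```text
time_s: 11.6
tcp_pos: [0.4979, 0.3998, 0.2081]
eef_rot: [-179.9, 0.5, -120.0]
contact_force: [0.2, 0.6, -0.8]
gripper_width: 0.0232
gripper_force: 20.0
d [ 0.3254 -0.4019  0.0059] w [ -0.3    0.47 -41.04] rows 13.0 J [ 56.3  17.5  -6.3   0.1 -65.7 -86.4] F [ 0.2  0.6 -0.8] t 11.6
```

```bash
python3 -m pendant '[[0.025,-0.031,0,0,0,-3],[0.05,-0.062,0,0,0,-7],[0.075,-0.092,0,0,0,-11],[0.1,-0.123,0,0,0,-15],[0.125,-0.154,0,0,0,-19],[0.15,-0.185,0,0,0,-23],[0.175,-0.216,0,0,0,-27],[0.2,-0.247,0,0,0,-31],[0.225,-0.278,0,0,0,-35],[0.25,-0.309,0,0,0,-39],[0.275,-0.34,0,0,0,-41],[0.3,-0.37,0,0,0,-41]]';python3 go.py .683 -.083 .12 -79
```

```text
time_s: 12.6
tcp_pos: [0.6658, -0.0491, 0.201]
eef_rot: [180.0, 0.0, -78.9]
contact_force: [1.4, 0.5, -0.7]
gripper_width: 0.0232
gripper_force: 20.0
d [ 0.0366 -0.0104  0.0809] w [0.05 0.02 0.06] rows 3.0 J [ 12.5  20.8  -2.3  -0.  -66.9  -1.4] F [ 1.4  0.5 -0.7] t 12.6
```

```bash
python3 -m pendant '[[0.036,-0.0104,0,0,0,0],[0.036,-0.0104,0.03,0,0,0],[0.036,-0.0104,0.06,0,0,0],[0.036,-0.0104,0.09,0,0,0],[0.036,-0.0104,0.104,0,0,0],[0.036,-0.0104,0.104,0,0,0],[0.036,-0.0104,0.104,0,0,0]]';python3 go.py .683 -.083 .094 -79
python3 - <<'E'
from plant import r
import numpy as np
from h import *
from scipy.optimize import least_squares
c=r.capture("scene");W=cloud(c);np.savez("scene5.npz",**c)
P=W.reshape(-1,3);P=P[(P[:,2]>.062)&(P[:,2]<.086)&(np.hypot(P[:,0]-.683,P[:,1]+.083)<.03)]
print(len(P),least_squares(lambda c:np.hypot(*(P[:,:2]-c).T)-.008,[.683,-.083],loss='soft_l1',f_scale=.002).x)
P=W.reshape(-1,3);P=P[(P[:,2]>.054)&(P[:,2]<.08)&(np.hypot(P[:,0]-.742,P[:,1]+.072)<.025)]
print("pin1",len(P),P[:,2].max(),least_squares(lambda c:np.hypot(*(P[:,:2]-c).T)-.012,[.742,-.072],loss='soft_l1',f_scale=.002).x)
cv2.imwrite("pics/s5.png",cv2.resize(c["frame"][185:260,150:250,::-1],(800,600),interpolation=cv2.INTER_CUBIC))
E
```

```text
time_s: 13.18
tcp_pos: [0.6823, -0.0807, 0.0967]
eef_rot: [179.9, 0.0, -79.1]
contact_force: [-0.4, -0.3, -0.2]
gripper_width: 0.0235
gripper_force: 20.0
d [ 0.0024 -0.0003  0.0027] w [ 0.12  0.   -0.08] rows 1.0 J [  9.5  27.3  -6.6   0.  -56.2   1.5] F [-0.4 -0.3 -0.2] t 13.1833
40 [ 0.68033562 -0.0777706 ]
pin1 80 0.07661338452512845 [ 0.74062289 -0.07108638]
```

View pics/s5.png

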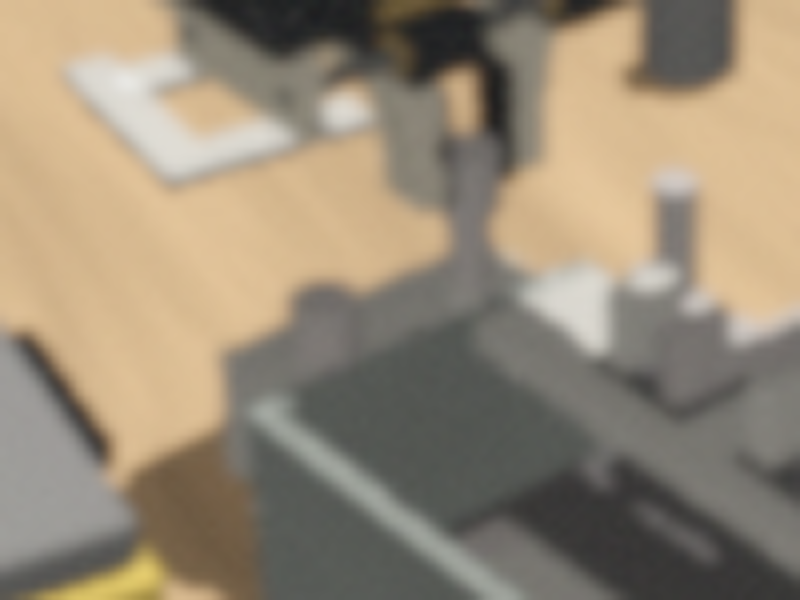

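Pin 1's head sits on the ledge at (325,325). The held pin's foot at (473,295) is about 1 native pixel right of bore 0, which projects to (465,297). I'll correct by about (+1.4,-3.8) mm and descend.

```bash
python3 -m pendant '[[0.004,-0.0007,0,0,0,0],[0.004,-0.0007,0.003,0,0,0],[0.004,-0.0007,0.006,0,0,0],[0.004,-0.0007,0.008,0,0,0],[0.004,-0.0007,0.01,0,0,0],[0.004,-0.0007,0.011,0,0,0],[0.004,-0.0007,0.011,0,0,0]]';python3 go.py .6837 -.0845 .086 -79
```

```text
time_s: 13.82
tcp_pos: [0.684, -0.0843, 0.0862]
eef_rot: [180.0, 0.0, -79.1]
contact_force: [0.2, 0.6, -0.8]
gripper_width: 0.0233
gripper_force: 20.0
d [0.0002 0.0003 0.0002] w [ 0.03  0.   -0.07] rows 1.0 J [  9.1  28.   -7.   -0.  -55.1   1.8] F [ 0.2  0.6 -0.8] t 13.8167
```

```bash
python3 -m pendant '[[0,0,0.004,0,0,0],[0,0,0.008,0,0,0],[0,0,0.012,0,0,0],[0,0,0.016,0,0,0],[0,0,0.02,0,0,0],[0,0,0.024,0,0,0],[0,0,0.026,0,0,0],[0,0,0.026,0,0,0]]';python3 -m pendant '[[0,0,0,0,0,0],[0,0,0,0,0,0],[0,0,0,0,0,0],[0,0,0,0,0,0]]' 0.044; python3 go.py .684 -.0845 .2 -79
```

```text
time_s: 14.48
tcp_pos: [0.6838, -0.0843, 0.0597]
eef_rot: [179.9, 0.0, -79.1]
contact_force: [0.4, 0.2, -0.4]
gripper_width: 0.023
gripper_force: 20.0
time_s: 14.82
tcp_pos: [0.6845, -0.0843, 0.061]
eef_rot: [-180.0, -0.0, -79.1]
contact_force: [-0.4, 0.1, 0.2]
gripper_width: 0.0418
gripper_force: 0.0
d [ 1.00e-04  4.00e-04 -1.39e-01] w [-0.04 -0.01 -0.07] rows 4.0 J [  9.1  29.4  -8.3   0.  -52.2   1.8] F [-0.4  0.1  0.2] t 14.8167
```

```bash
python3 -m pendant '[[0,0,-0.003,0,0,0],[0,0,-0.03,0,0,0],[0,0,-0.07,0,0,0],[0,0,-0.11,0,0,0],[0,0,-0.139,0,0,0],[0,0,-0.139,0,0,0]]' 0.046; python3 go.py .660 .120 .2 -169
python3 - <<'E'
import numpy as np
from h import *
th=np.radians(11);R=np.array([[np.cos(th),-np.sin(th)],[np.sin(th),np.cos(th)]]);O=np.array([.6324,.0741])
for f in("top0.npz","scene0.npz"):
    W=cloud(dict(np.load(f))).reshape(-1,3)
    W=W[(W[:,2]>.113)&(W[:,2]<.14)&(np.hypot(*(W[:,:2]-O).T)<.13)]
    q=(W[:,:2]-O)@R*1000
    for nm,x0,x1,y0,y1 in(("hinge+",20,52,44,66),("hinge-",20,52,12,38),("free+",20,52,-26,-4),("free-",20,52,-58,-32),("post",-15,15,-90,-50)):
        m=(q[:,0]>x0)&(q[:,0]<x1)&(q[:,1]>y0)&(q[:,1]<y1);print(f,nm,m.sum(),q[m].mean(0).round(1) if m.any() else'', np.percentile(q[m],[5,95],axis=0).round(1).tolist() if m.any() else '')
E
```

```text
time_s: 15.32
tcp_pos: [0.6878, -0.0847, 0.2085]
eef_rot: [-179.3, -0.2, -79.0]
contact_force: [1.6, -0.5, 1.6]
gripper_width: 0.046
gripper_force: 0.0
d [-0.2063 -0.0116  0.0081] w [-0.66  0.4  89.98] rows 13.0 J [  9.1  22.4   1.    0.2 -67.9   1.8] F [ 1.6 -0.5  1.6] t 15.3167
top0.npz hinge+ 21 [33.4 50.2] [[22.7, 45.6], [43.6, 54.8]]
top0.npz hinge- 21 [31.8 23.3] [[21.2, 18.8], [43.0, 27.5]]
top0.npz free+ 19 [ 32.7 -20.1] [[23.3, -24.2], [42.8, -15.8]]
top0.npz free- 20 [ 33.9 -46.9] [[22.6, -51.2], [44.3, -42.7]]
top0.npz post 20 [ -2.6 -72.1] [[-9.8, -79.2], [3.7, -65.4]]
scene0.npz hinge+ 38 [36.7 56.6] [[26.0, 49.7], [46.1, 61.1]]
scene0.npz hinge- 39 [36.1 29.4] [[24.1, 24.2], [46.7, 33.8]]
scene0.npz free+ 36 [ 35.8 -14.2] [[24.9, -20.0], [45.5, -10.3]]
scene0.npz free- 37 [ 36.2 -40.4] [[25.3, -46.0], [46.2, -36.4]]
scene0.npz post 48 [  1.1 -65.3] [[-6.7, -72.9], [6.6, -60.2]]
```

```bash
python3 -m pendant '[[-0.018,-0.001,0,0,0,7],[-0.036,-0.002,0,0,0,14],[-0.054,-0.003,0,0,0,21],[-0.072,-0.004,0,0,0,28],[-0.09,-0.005,0,0,0,35],[-0.108,-0.006,0,0,0,42],[-0.126,-0.007,0,0,0,49],[-0.144,-0.008,0,0,0,56],[-0.162,-0.009,0,0,0,63],[-0.18,-0.01,0,0,0,70],[-0.198,-0.011,0,0,0,77],[-0.206,-0.0116,0,0,0,84]]' 0.046; python3 -m pendant '[[0,0,0,0,0,6],[0,0,0,0,0,6],[0,0,0,0,0,6]]'; python3 go.py .660 .120 .13 -169
```

```text
time_s: 16.32
tcp_pos: [0.6563, 0.122, 0.1999]
eef_rot: [180.0, 0.0, -163.4]
contact_force: [0.7, -0.3, -0.3]
gripper_width: 0.0462
gripper_force: 0.0
time_s: 16.57
tcp_pos: [0.6566, 0.1202, 0.1998]
eef_rot: [-180.0, 0.0, -168.9]
contact_force: [0.2, -0.1, 0.1]
gripper_width: 0.046
gripper_force: 0.0
d [-0.0033 -0.0009  0.0698] w [-0.    0.02  0.13] rows 2.0 J [  27.1   20.8   -2.5    0.   -66.7 -105.9] F [ 0.2 -0.1  0.1] t 16.5667
```

```bash
python3 -m pendant '[[-0.0033,-0.001,0.03,0,0,0],[-0.0033,-0.001,0.06,0,0,0],[-0.0033,-0.001,0.073,0,0,0],[-0.0033,-0.001,0.073,0,0,0],[-0.0033,-0.001,0.073,0,0,0]]'; python3 go.py .660 .120 .096 -169;  python3 - <<'E'
from plant import r
import numpy as np
from h import *
c=r.capture("scene");np.savez("scene6.npz",**c)
cv2.imwrite("pics/s6.png",cv2.resize(c["frame"][175:275,195:328,::-1],(798,600),interpolation=cv2.INTER_CUBIC))
E
```

```text
time_s: 16.98
tcp_pos: [0.66, 0.1191, 0.1264]
eef_rot: [-180.0, -0.1, -169.0]
contact_force: [0.9, 0.5, 0.6]
gripper_width: 0.0458
gripper_force: 0.0
d [-0.0002  0.0009  0.0304] w [-0.04 -0.07  0.04] rows 1.0 J [  26.9   24.3   -7.2    0.   -58.5 -105.8] F [0.9 0.5 0.6] t 16.9833
```

View pics/s6.png

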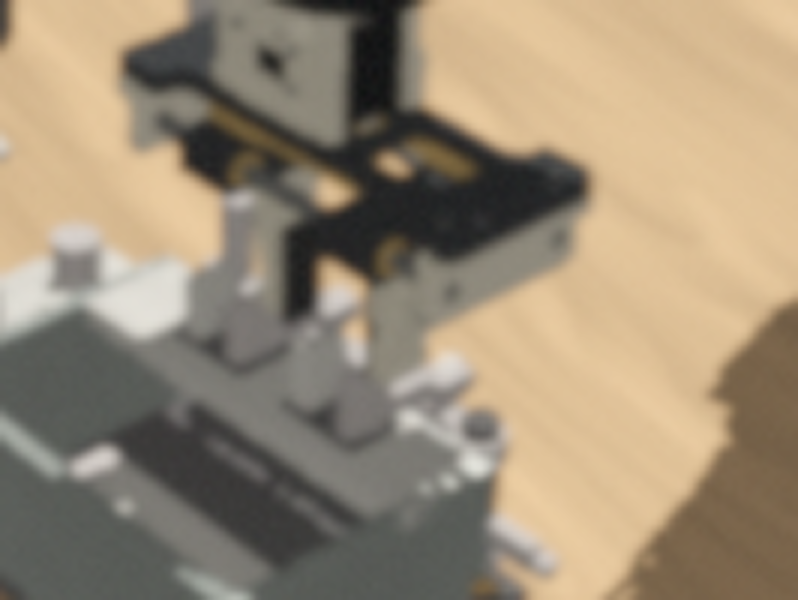

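The fingers straddle the hinge catch's tabs (tabs near (315,350) and (360,400), fingertips near (298,310) and (393,375)). I'll descend cautiously.

```bash
python3 -m pendant '[[0,0.001,0.004,0,0,0],[0,0.001,0.008,0,0,0],[0,0.001,0.012,0,0,0],[0,0.001,0.012,0,0,0]]'; python3 go.py .660 .120 .097 -169
```

```text
time_s: 17.37
tcp_pos: [0.6595, 0.1207, 0.1141]
eef_rot: [180.0, -0.0, -169.1]
contact_force: [-0.3, -0.4, -0.3]
gripper_width: 0.046
gripper_force: 0.0
d [-0.0004 -0.0008  0.0171] w [ 0.01 -0.03 -0.07] rows 1.0 J [  27.    24.9   -8.    -0.   -57.1 -106. ] F [-0.3 -0.4 -0.3] t 17.3667
```

Clear. Next, go down and squeeze with the hand following toward the fixed tab.

```bash
python3 -m pendant '[[0,-0.0005,0.005,0,0,0],[0,-0.0005,0.01,0,0,0],[0,-0.0005,0.016,0,0,0],[0,-0.0005,0.016,0,0,0],[0,-0.0005,0.016,0,0,0]]'; python3 go.py .660 .120 .097 -169; python3 -m pendant '[[0,0,0,0,0,0],[0,0,0,0,0,0],[0,0,0,0,0,0],[0,-0.002,0,0,0,0],[0,-0.004,0,0,0,0],[0,-0.006,0,0,0,0],[0,-0.007,0,0,0,0],[0,-0.007,0,0,0,0],[0,-0.007,0,0,0,0],[0,-0.007,0,0,0,0]]' 0.015 20;python3 go.py .660 .120 .097 -169
```

```text
time_s: 17.78
tcp_pos: [0.6596, 0.1201, 0.0978]
eef_rot: [-180.0, -0.1, -169.1]
contact_force: [0.1, -0.3, 0.5]
gripper_width: 0.0462
gripper_force: 0.0
d [-0.0004 -0.0002  0.0008] w [-0.02 -0.07 -0.08] rows 1.0 J [  26.9   25.8   -8.9   -0.   -55.3 -106. ] F [ 0.1 -0.3  0.5] t 17.7833
time_s: 18.62
tcp_pos: [0.6615, 0.1129, 0.0987]
eef_rot: [-179.9, 0.0, -169.1]
contact_force: [2.7, -5.7, -1.4]
gripper_width: 0.0234
gripper_force: 20.0
d [0.0001 0.0073 0.0017] w [-0.06  0.01 -0.06] rows 1.0 J [ 2.630e+01  2.580e+01 -8.900e+00  1.000e-01 -5.530e+01 -1.054e+02] F [ 2.7 -5.7 -1.4] t 18.6167
```

```bash
python3 -m pendant '[[0,0,0,0,0,0],[0,0,0,0,0,0],[0,0,0,0,0,0],[0,0,-0.005,0,0,0],[0,0,-0.03,0,0,0],[0,0,-0.04,0,0,0],[0,0,-0.04,0,0,0],[0,0,-0.04,0,0,0]]' 0.034; python3 go.py .6735 .0515 .135 -169
```

```text
time_s: 19.28
tcp_pos: [0.6618, 0.1139, 0.1398]
eef_rot: [180.0, 0.1, -169.1]
contact_force: [0.7, -0.1, -1.1]
gripper_width: 0.034
gripper_force: 0.0
d [ 0.0003 -0.0635  0.0047] w [ 0.05  0.14 -0.07] rows 2.0 J [  26.4   23.6   -6.4   -0.   -59.8 -105.4] F [ 0.7 -0.1 -1.1] t 19.2833
```

```bash
python3 -m pendant '[[0,-0.03,0,0,0,0],[0,-0.063,0,0,0,0],[0,-0.063,0.005,0,0,0],[0,-0.063,0.015,0,0,0],[0,-0.063,0.025,0,0,0],[0,-0.063,0.025,0,0,0],[0,-0.063,0.025,0,0,0]]' 0.046; python3 go.py .6735 .0515 .097 -169
```

```text
time_s: 19.87
tcp_pos: [0.6723, 0.0521, 0.112]
eef_rot: [-180.0, -0.1, -169.0]
contact_force: [0.1, -0.1, -0.1]
gripper_width: 0.0458
gripper_force: 0.0
d [-0.0011 -0.0008  0.015 ] w [-0.01 -0.15 -0.03] rows 1.0 J [  21.    25.4   -7.5   -0.   -57.2 -100. ] F [ 0.1 -0.1 -0.1] t 19.8667
```

```bash
python3 -m pendant '[[-0.001,-0.001,0.005,0,0,0],[-0.001,-0.001,0.01,0,0,0],[-0.001,-0.001,0.015,0,0,0],[-0.001,-0.001,0.015,0,0,0],[-0.001,-0.001,0.015,0,0,0]]'; python3 -m pendant '[[0,0,0,0,0,0],[0,0,0,0,0,0],[0,0,0,0,0,0],[0,-0.002,0,0,0,0],[0,-0.004,0,0,0,0],[0,-0.006,0,0,0,0],[0,-0.007,0,0,0,0],[0,-0.007,0,0,0,0],[0,-0.007,0,0,0,0],[0,-0.007,0,0,0,0],[0,-0.007,0,0,0,0]]' 0.015 20;python3 go.py .660 .120 .097 -169
```

```text
time_s: 20.28
tcp_pos: [0.6741, 0.0508, 0.0981]
eef_rot: [-180.0, -0.0, -169.1]
contact_force: [0.1, 0.3, 0.1]
gripper_width: 0.0459
gripper_force: 0.0
time_s: 21.2
tcp_pos: [0.6758, 0.0443, 0.0989]
eef_rot: [180.0, 0.0, -169.1]
contact_force: [0.0, 1.3, 2.8]
gripper_width: 0.0229
gripper_force: 20.0
d [0.0012 0.0774 0.0019] w [ 0.    0.03 -0.05] rows 2.0 J [ 20.2  26.3  -8.    0.  -55.7 -99.3] F [0.  1.3 2.8] t 21.2
```

```bash
python3 -m pendant '[[0,0,0,0,0,0],[0,0,0,0,0,0],[0,0,0,0,0,0],[0,0,-0.005,0,0,0],[0,0,-0.03,0,0,0],[0,0,-0.06,0,0,0],[0,0,-0.07,0,0,0],[0,0,-0.07,0,0,0]]' 0.034; python3 go.py .6458 .0054 .165 -79
```

```text
time_s: 21.87
tcp_pos: [0.6777, 0.044, 0.1729]
eef_rot: [-180.0, 0.4, -169.1]
contact_force: [0.5, 0.6, -0.3]
gripper_width: 0.0339
gripper_force: 0.0
d [ 0.0387 -0.0318  0.0077] w [ -0.29   0.28 -90.06] rows 13.0 J [ 20.2  22.7  -3.3   0.1 -63.7 -99.2] F [ 0.5  0.6 -0.3] t 21.8667
```

```bash
python3 -m pendant '[[0.004,-0.007,0,0,0,-7],[0.008,-0.014,0,0,0,-14],[0.012,-0.021,0,0,0,-21],[0.016,-0.028,0,0,0,-28],[0.02,-0.034,0,0,0,-35],[0.02,-0.034,0,0,0,-42],[0.02,-0.034,0,0,0,-49],[0.02,-0.034,0,0,0,-56],[0.02,-0.034,0,0,0,-63],[0.02,-0.034,0,0,0,-70],[0.02,-0.034,0,0,0,-77],[0.02,-0.034,0,0,0,-84]]' 0.04; python3 go.py .6458 .0054 .165 -79
```

```text
time_s: 22.87
tcp_pos: [0.6621, 0.0065, 0.1679]
eef_rot: [179.9, -0.0, -84.7]
contact_force: [-0.3, -0.1, 0.3]
gripper_width: 0.0399
gripper_force: 0.0
d [-0.0004  0.0163  0.003 ] w [ 0.06 -0.   -5.75] rows 1.0 J [ 17.4  21.6  -5.6  -0.  -62.8 -12.1] F [-0.3 -0.1  0.3] t 22.8667
```

```bash
python3 -m pendant '[[0,0.016,0,0,0,-5.5],[0,0.016,0.003,0,0,-5.5],[0,0.016,0.02,0,0,-5.5],[0,0.016,0.04,0,0,-5.5],[0,0.016,0.045,0,0,-5.5],[0,0.016,0.045,0,0,-5.5]]';python3 go.py .6458 .0054 .101 -79
```

```text
time_s: 23.37
tcp_pos: [0.6452, 0.0049, 0.1215]
eef_rot: [179.8, -0.0, -79.6]
contact_force: [-0.0, -0.6, 0.7]
gripper_width: 0.0399
gripper_force: 0.0
d [-0.0004 -0.0008  0.0205] w [ 0.23 -0.01 -0.65] rows 1.0 J [ 17.7  22.5 -10.8  -0.  -56.9  -7.4] F [-0.  -0.6  0.7] t 23.3667
```

```bash
python3 -m pendant '[[0,-0.0005,0.01,0,0,0],[0,-0.0005,0.02,0,0,0],[0,-0.0005,0.02,0,0,0]]';python3 -m pendant '[[0,0,0,0,0,0],[0,0,0,0,0,0],[0,0,0,0,0,0],[0,0,0,0,0,0],[0,0,0,0,0,0],[0,0,0,0,0,0],[0,0,0,0,0,0]]' 0 40
cat > arc.py <<'E'
# shifts along the gate's arc in the tool axes from the present TCP, tool turning with the gate
import numpy as np
from plant import r
s=r.get_state();p=s["tcp_pos"][:2];H=np.array([.6162,.1575]);y=np.radians(s["eef_rot"][2])
T=np.array([[np.cos(y),np.sin(y)],[np.sin(y),-np.cos(y)]])
v=p-H;f=np.radians(11);th=np.degrees(np.arctan2(-(v@[np.cos(f),np.sin(f)]),-(v@[-np.sin(f),np.cos(f)])))
print("radius",np.linalg.norm(v).round(4),"gate deg",th.round(1),s["joints"].round(1),s["contact_force"].round(1),s["tcp_pos"].round(4),s["time_s"])
for a in range(6,91,6):
    t=f-np.radians(th+a); q=H+.155*np.array([np.sin(t),-np.cos(t)]); print(a,(T@(q-p)).round(4))
E
python3 arc.py
```

```text
time_s: 23.62
tcp_pos: [0.6461, 0.0053, 0.1016]
eef_rot: [179.9, 0.0, -79.6]
contact_force: [-0.6, -0.7, -0.8]
gripper_width: 0.0404
gripper_force: 0.0
time_s: 24.2
tcp_pos: [0.6459, 0.0051, 0.104]
eef_rot: [179.9, -0.0, -79.6]
contact_force: [-5.5, 0.2, 3.7]
gripper_width: 0.015
gripper_force: 40.0
radius 0.1552 gate deg -0.0 [ 17.7  23.5 -11.9  -0.  -54.7  -7.3] [-5.5  0.2  3.7] [0.6459 0.0051 0.104 ] 24.2
6 [-0.0009  0.0162]
12 [-0.0033  0.0323]
18 [-0.0073  0.048 ]
24 [-0.013   0.0632]
30 [-0.0202  0.0777]
36 [-0.0289  0.0914]
42 [-0.039   0.1041]
48 [-0.0503  0.1157]
54 [-0.0628  0.1261]
60 [-0.0763  0.135 ]
66 [-0.0907  0.1426]
72 [-0.1058  0.1485]
78 [-0.1214  0.1529]
84 [-0.1374  0.1556]
90 [-0.1536  0.1566]
```

```bash
python3 -m pendant '[[-0.0003,0.008,0,0,0,3],[-0.0009,0.0162,0,0,0,6],[-0.002,0.0243,0,0,0,9],[-0.0033,0.0323,0,0,0,12],[-0.0053,0.0402,0,0,0,15],[-0.0073,0.048,0,0,0,18],[-0.0073,0.048,0,0,0,18]]';python3 arc.py
```

```text
time_s: 24.78
tcp_pos: [0.5974, 0.0035, 0.104]
eef_rot: [180.0, -0.0, -97.7]
contact_force: [1.2, -3.9, -1.3]
gripper_width: 0.0154
gripper_force: 40.0
radius 0.1552 gate deg 18.0 [ 19.1  19.4 -18.4   0.  -52.2 -26.8] [ 1.2 -3.9 -1.3] [0.5974 0.0035 0.104 ] 24.7833
6 [-0.0008  0.0162]
12 [-0.0031  0.0323]
18 [-0.0071  0.048 ]
24 [-0.0127  0.0632]
30 [-0.0199  0.0778]
36 [-0.0285  0.0915]
42 [-0.0386  0.1042]
48 [-0.0499  0.1159]
54 [-0.0624  0.1262]
60 [-0.0759  0.1353]
66 [-0.0902  0.1428]
72 [-0.1053  0.1488]
78 [-0.1209  0.1532]
84 [-0.1369  0.156 ]
90 [-0.1531  0.1571]
```

```bash
python3 -m pendant '[[-0.0003,0.008,0,0,0,3],[-0.0008,0.0162,0,0,0,6],[-0.002,0.0243,0,0,0,9],[-0.0031,0.0323,0,0,0,12],[-0.0051,0.0402,0,0,0,15],[-0.0071,0.048,0,0,0,18],[-0.0127,0.0632,0,0,0,24],[-0.0199,0.0778,0,0,0,30],[-0.0285,0.0915,0,0,0,36],[-0.0386,0.1042,0,0,0,42],[-0.0386,0.1042,0,0,0,42]]';python3 arc.py
```

```text
time_s: 25.7
tcp_pos: [0.4987, 0.0563, 0.1039]
eef_rot: [180.0, -0.1, -139.8]
contact_force: [-3.5, -5.7, 1.5]
gripper_width: 0.0153
gripper_force: 40.0
radius 0.1551 gate deg 60.3 [ 28.9  11.2 -30.3  -0.  -48.6 -78.7] [-3.5 -5.7  1.5] [0.4987 0.0563 0.1039] 25.7
6 [-0.0008  0.0162]
12 [-0.0032  0.0323]
18 [-0.0072  0.048 ]
24 [-0.0129  0.0632]
30 [-0.0201  0.0777]
36 [-0.0288  0.0914]
42 [-0.0389  0.1041]
48 [-0.0503  0.1157]
54 [-0.0628  0.126 ]
60 [-0.0763  0.135 ]
66 [-0.0907  0.1425]
72 [-0.1058  0.1484]
78 [-0.1214  0.1528]
84 [-0.1374  0.1555]
90 [-0.1536  0.1565]
```

```bash
python3 -m pendant '[[-0.0003,0.008,0,0,0,3],[-0.0008,0.0162,0,0,0,6],[-0.002,0.0243,0,0,0,9],[-0.0032,0.0323,0,0,0,12],[-0.0052,0.0402,0,0,0,15],[-0.0072,0.048,0,0,0,18],[-0.009,0.053,0,0,0,20],[-0.009,0.053,0,0,0,20],[-0.009,0.053,0,0,0,20],[-0.009,0.053,0,0,0,20]]';python3 arc.py | head -1
python3 - <<'E'
from plant import r
import numpy as np
from h import *
a=r.capture("scene")["frame"];b=r.capture("top")["frame"]
i=cv2.resize(a[150:330,150:410,::-1],(400,277),interpolation=cv2.INTER_CUBIC);j=cv2.resize(b[110:249,150:351,::-1],(400,277),interpolation=cv2.INTER_CUBIC)
cv2.imwrite("pics/end.png",np.hstack([i,j]))
E
```

```text
time_s: 26.53
tcp_pos: [0.4719, 0.1008, 0.1039]
eef_rot: [-179.9, -0.2, -159.3]
contact_force: [-6.8, -5.5, 9.4]
gripper_width: 0.0154
gripper_force: 40.0
radius 0.1551 gate deg 79.6 [  35.5    9.5  -32.5    0.   -48.2 -104.8] [-6.8 -5.5  9.4] [0.4719 0.1008 0.1039] 26.5333
```

View pics/end.png

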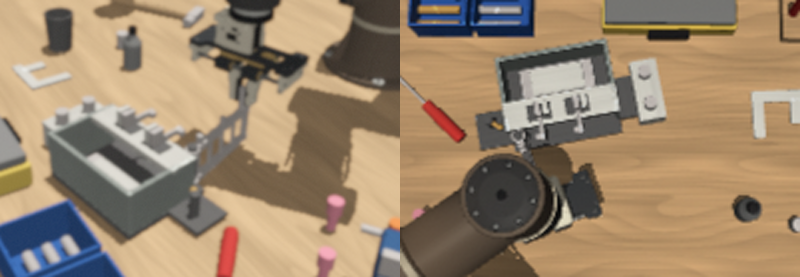

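The picture shows the gate held wide open, with its bars at (220,140) in the left half. Both pin heads are down on the ledge, at (62,115) and (90,103), and the bystanders are in place. Time to hand in.

```bash
python3 -c "
from plant import r
print(r.close_job())"
```

```text
the job is handed in; nothing more can be done
None
```

The job is handed in at about 27 s: both pins are seated with their heads on the ledge, the hinge catch was squeezed fully before the free-end catch, and the arm still holds the gate open at about 80° by its post.

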